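# Leave the clipboard with its clip over the end of the shelf

## Task

Leave the clipboard ready for the next driver to take in passing: with your fingertips, slide it along the riser shelf until its whole clip sticks out past the shelf's right-hand end (seen from the robot) but no more than a third of the board's length hangs over. It should stick straight out, with the rest lying flat on the shelf. Only push it, without forcing it - do not pinch, lift or tip it - and leave the other things where they are.

Things in the scene. Friction and masses are not known exactly. Their poses are not given: they have to be found in the camera images.
- riser: fixed riser shelf on the bench: plywood deck 360 mm (its x) by 520 mm (its y) on steel ends, deck top 110 mm above its origin, deck 18 mm thick. Origin: on the bench, under the deck's centre. Its y axis runs along the length of the deck; the right-hand end (seen from the robot) is at y = -260 mm in its frame
- riser_end (a point): middle of the top edge of the shelf's right-hand end, at deck-top height; its -y axis points straight out past that end, its x axis runs along the end edge
- clipboard: loose clipboard lying flat on the deck, held by friction alone: 230 mm long (its x), 160 mm wide (its y), board 5 mm thick, about 0.22 kg, brown with white sheets and a steel clip. Origin: centre of the board's underside. Its x axis points to the clip end, which at the start faces the shelf's right-hand end, up to 17 degrees askew
- clip_end (a point): middle of the clipboard's clip-end edge, at the underside (115 mm along its x). The steel clip is 100 mm wide, covers the last 45 mm of the board here and stands up to about 17 mm above the board
- plain_end (a point): middle of the clipboard's opposite, plain end edge, at the underside (-115 mm along its x); the deck behind its middle 100 mm is free for at least 50 mm
- pen_pot: open round dark steel pen pot with three pens, 68 mm across, 90 mm high (pens to 125 mm), standing on the shelf on the far side of the clipboard (from the robot); bystander. Origin: centre of its underside
- tub: small white sample tub with a blue lid, 70 mm across, 75 mm high, standing on the shelf on the clipboard's far side (it and the pen pot may swap places); bystander. Origin: centre of its underside
- tape_roll: roll of packing tape lying flat on the shelf near the far left corner, 100 mm across, 48 mm high; bystander. Origin: centre of its underside
- pail: white pail with blue lid and wire handle, 165 mm across, 165 mm high, on the bench left of the shelf; bystander. Origin: centre of its underside
- scanner: grey and black hand scanner lying on the bench right of the shelf, about 150 x 130 x 55 mm; bystander. Origin: on the bench, under the back of its head
- tape_gun: tape gun lying on its side on the bench left of the shelf, about 200 x 200 x 55 mm; bystander. Origin: on the bench, under the centre of its tape roll
- film_roll: hand roll of white stretch film standing on end on the bench right of the shelf, 84 mm across, 180 mm high; bystander. Origin: centre of its underside

How it is judged (in metres and radians):
At the end, for the whole second after the job is handed in: The clip end overhangs the shelf's right-hand end by 43 to 80 mm, within 7 degrees of straight out; the clipboard's middle is within 105 mm of the deck's midline, and it lies flat on the deck (within 5 mm, tilt under 3 degrees), at rest (y of clip_end in the frame of riser_end between -0.08 and -0.043 m and angle between the x axis of clipboard and the y axis of riser, either way round below 0.12 rad and x of clipboard in the frame of riser between -0.105 and 0.105 m and z of clipboard in the frame of riser between 0.105 and 0.115 m and angle between clipboard's own z axis and vertical below 0.05 rad and linear speed of clipboard below 0.01 m/s); the robot touches nothing.
It fails at once if the clipboard is lifted off the shelf or carried (more than 15 mm above the deck) (z of clipboard in the frame of riser above 0.125 m).
It fails at once if the clipboard is tipped by more than 10 degrees or falls off (angle between clipboard's own z axis and vertical above 0.175 rad or z of clipboard in the frame of riser below 0.09 m).
It fails at once if the clipboard is pinched or forced (more than 35 N between fingers and clipboard) (contact force between the fingers and clipboard above 35 N).
It fails at once if another thing on the shelf or bench is shifted by more than 15 mm or knocked over (distance of any of pen_pot, tub, tape_roll, pail, scanner, tape_gun, film_roll from where it was at the start of the episode above 0.015 m or angle between any of pen_pot, tub, tape_roll, pail, scanner, tape_gun, film_roll's own z axis and vertical above 0.3 rad).
It also fails if it takes over 43 s, if anything falls off the work surface, if the arm or the gripper's body presses on something with over 40 N, if the wrist force passes 120 N, or if a joint passes its speed limit or range.

## Robot

A 6-joint arm with a two-finger parallel gripper is mounted at the origin on the work surface. World frame = base frame: x ahead of the robot, y to its left, z up, the work surface at z = 0. Lengths are in mm, angles in rad, forces in N, time in s.
With the tool pointing down it reaches from about 350 to 975 mm from the base axis. Payload 7.1 kg.
Tool frame: the origin (TCP) lies at the very end of the fingers, on their centre line; the grasp point (between the pads) lies 19 mm behind it; z points along the fingers, y is the direction in which the jaws open and shut (so a half turn about z gives the same grasp; the last joint's range is limited). The gripper opens to 88 mm and grips with 3 to 60 N. Pads are 20 mm wide; open, the fingers measure 115 mm over their backs; the gripper's body (75 mm by 178 mm) begins 61 mm behind the grasp point.
Start: joints at [-1.367, 0.423, 1.63, -0, 1.089, -0.019], TCP at [138.12, -609.531, 222.675] pointing down, gripper open.
Joint ranges: [-3, 3], [-0.9, 2.11], [0.09, 2.58], [-1.31, 4.45], [0.11, 2.69], [-2.54, 2.54]. Speed limits (rad/s): [2.39, 2.39, 3.01, 3.14, 3.14, 3.14].

## Interface

Orientations are given as a rotation vector (axis times angle).
In Python, from workcell import readout, imaging, close_job gives the robot as it stands.
- The arm moves only by the tool carry_out, never from a script. Its argument "rows" is a list of rows, each a list of 3 entries, a list of its own where there are three numbers: the shift along the tool's x, y, z in m, then the turn, a rotation vector about the tool's x, y, z in rad, then the closure, from 0 (fully open) to 1 (shut). In form: [[[dx, dy, dz], [wx, wy, wz], hand], ...]. A call has 1 to 12 rows; each row shifts and turns the commanded pose from where the row before left it, along the tool's axes as they then stand; what a row does not reach is not made up. A row lasts 1/12 s, in which the tool goes at most 41.7 mm and 7.16 degrees, less where a joint would pass 70% of its speed; a pose out of reach is approached as far as the arm can. A call with a gripper value outside its range is refused whole. The fingers move at their own pace and stop on an object; the grip force is fixed at half the most. Time passes only in rows, so rows that do not move let the fingers close. It gives the time, the measured TCP pose, the force and the opening at its end, in the units of the state.
- readout.get_obs(): the state, without advancing time (a new reading comes with each control period).
- imaging.get_image(name): name is "scene" or "side" or "wrist"; returns the picture (480x640x3 uint8, red, green, blue); there is no depth.
- imaging.camera_params(name): a dict with "fx", "fy", "cx", "cy" (pixels), "k1" (the pictures are not rectified: a ray, as slopes to the right and down, at radius r is drawn at 1 + k1 r^2 times it, then the intrinsics apply), "rvec" (rotation vector, rad) and "tvec" (3), from world to camera coordinates, as OpenCV has them; the wrist camera has in their place "T_tool_cam" (4x4, takes a point from camera to tool coordinates, whose origin is the TCP and whose axes are the flange's). Camera axes: x right, y down, z forward; pixel columns grow to the right and rows downward; lengths in mm; the calibration is good to about 2 mm. A picture is of the moment at which its call begins: read the wrist's pose just before it. camera_params takes no time and is no camera call.
- close_job(): hands the job in, once; it reports no verdict.
The state is a dict: "t": time; "qpos": joint angles; "qvel": joint speeds; "joint_torque": joint torques, N m; "ee_pos": TCP position; "orientation": TCP orientation; "ft_force": force on the tool from outside, world axes, zero at the start; "moment": the same for the moment, N m; "width": finger opening in mm.
Only numpy, scipy, OpenCV 4.12 (cv2) and the standard library are available. Lean on these libraries where they do the work, as an engineer would, in place of code of your own. Each camera call takes 0.05 s, during which the arm holds its last target.

## Working session

There is one attempt and no reset: what is moved stays moved. The work goes in short steps, Python scripts to look and compute and a tool call to move; the robot and the scene stay as the last step left them, time stands still between calls to the robot, and variables do not carry over. Pictures are saved under pics/ and viewed, and the job is handed in when it is done.

Besides the shell and the picture viewer there is one more tool, called after "Request:" as name(argument=value, ...), one argument or row to a line, values as JSON. carry_out: Moves the arm, as the interface text tells. Its arguments: {"type":"object","properties":{"rows":{"type":"array","items":{"type":"array"}}},"required":["rows"]}

```bash
mkdir -p pics
python3 - <<'E'
from workcell import readout, imaging
import cv2
print(readout.get_obs())
for n in ("scene","side","wrist"):
    im=imaging.get_image(n); cv2.imwrite(f"pics/{n}0.png",im[:,:,::-1]); print(n,imaging.camera_params(n))
E
```

```text
{'t': 0.0, 'qpos': array([-1.36698271e+00,  4.23837460e-01,  1.63070074e+00, -1.64984262e-05,
        1.08859353e+00, -1.89854726e-02]), 'qvel': array([-8.22963723e-04,  4.06899638e-04, -3.68710420e-04,  4.27953510e-05,
        2.60639000e-03, -1.64452472e-03]), 'joint_torque': array([-1.82964327e-04, -5.44615066e+01, -2.73664802e+01,  6.42064889e-02,
        2.25496525e-02, -1.51299600e-04]), 'ee_pos': array([ 138.01562014, -608.9927594 ,  221.89959167]), 'orientation': array([-3.12059643e+00, -3.49090334e-01,  2.45832648e-04]), 'ft_force': array([0.11297315, 0.86165226, 0.32200492]), 'moment': array([-0.01731382, -0.0237356 , -0.05334694]), 'width': 87.98553261371946}
scene {'fx': 462.6764470642514, 'fy': 462.6764470642514, 'cx': 333.53268170525064, 'cy': 236.86857492581638, 'k1': -0.0471398145435061, 'rvec': array([ 2.08499938,  0.58158522, -0.28118994]), 'tvec': array([-482.1344082 ,  -90.74703229, 1450.70748784])}
side {'fx': 602.9982217720509, 'fy': 602.9982217720509, 'cx': 301.0394192159372, 'cy': 236.6337754926095, 'k1': -0.033133941384617616, 'rvec': array([ 0.13384685, -2.81772575,  1.28717373]), 'tvec': array([ 549.818347  ,  106.15290897, 1938.38068471])}
wrist {'fx': 428.13978479845514, 'fy': 428.13978479845514, 'cx': 321.73840311917246, 'cy': 241.3783999681327, 'k1': -0.029352344255237806, 'T_tool_cam': array([[ 2.68379936e-04, -9.52155475e-01, -3.05613940e-01,
         8.59441509e+01],
       [ 9.99999259e-01, -1.07252174e-04,  1.21231539e-03,
        -7.19243459e-01],
       [-1.18709049e-03, -3.05614039e-01,  9.52154741e-01,
        -1.61807524e+02],
       [ 0.00000000e+00,  0.00000000e+00,  0.00000000e+00,
         1.00000000e+00]])}
```

View pics/scene0.png

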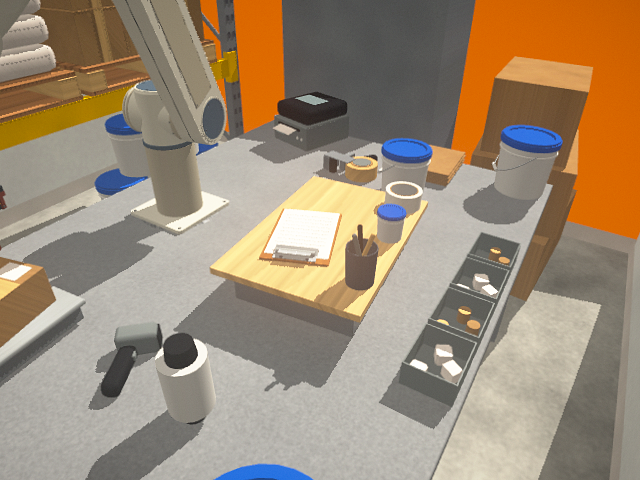

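View pics/side0.png

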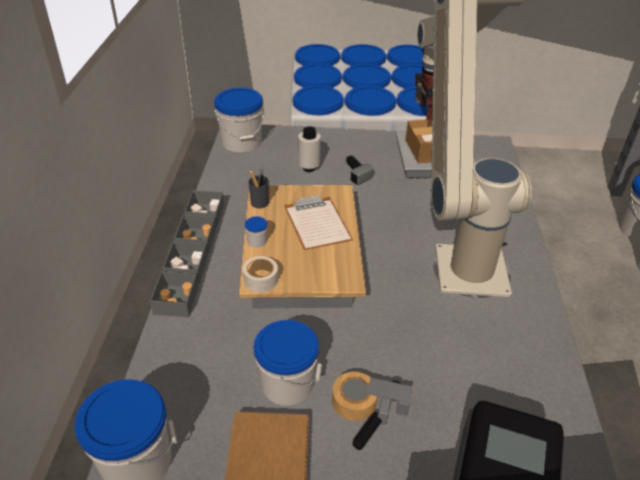

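View pics/wrist0.png

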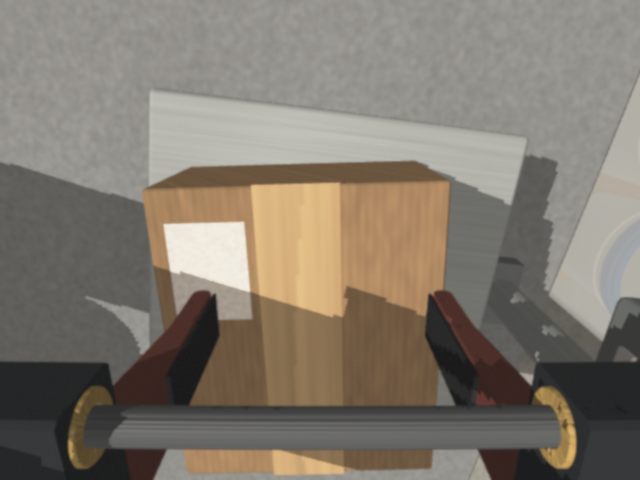

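The scene view shows the deck corners near (217,268), (316,179), (428,206) and (358,308). The board has its clip end at about (262,261)-(328,263) and its plain end at (284,209)-(341,213). The side view shows the same layout. Next I'll segment and refine these.

```bash
cat > h.py <<'E'
import numpy as np, cv2
from workcell import readout, imaging
from scipy.spatial.transform import Rotation as R
def ray(n,uv,obs=None):
    p=imaging.camera_params(n)
    d=(np.array(uv,float)-[p['cx'],p['cy']])/[p['fx'],p['fy']]
    u=d.copy()
    for _ in range(20): u=d/(1+p['k1']*(u@u))
    v=np.array([u[0],u[1],1.])
    if n=='wrist':
        T=p['T_tool_cam']; Q=R.from_rotvec(obs['orientation']).as_matrix()
        return Q@T[:3,3]+obs['ee_pos'], Q@T[:3,:3]@v
    M=R.from_rotvec(p['rvec']).as_matrix()
    return -M.T@p['tvec'], M.T@v
def onz(n,uv,z,obs=None):
    c,d=ray(n,uv,obs); return c+d*(z-c[2])/d[2]
def proj(n,P,obs=None):
    p=imaging.camera_params(n); M=R.from_rotvec(p['rvec']).as_matrix()
    q=M@np.array(P,float)+p['tvec']; s=q[:2]/q[2]; s=s*(1+p['k1']*(s@s))
    return s*[p['fx'],p['fy']]+[p['cx'],p['cy']]
E
python3 - <<'E'
from h import *
a=cv2.imread('pics/scene0.png')[160:340,200:440]; cv2.imwrite('pics/sz.png',cv2.resize(a,None,fx=3.3,fy=3.3,interpolation=cv2.INTER_CUBIC))
a=cv2.imread('pics/side0.png')[160:320,220:390]; cv2.imwrite('pics/dz.png',cv2.resize(a,None,fx=3.5,fy=3.5,interpolation=cv2.INTER_CUBIC))
for n,pts in (('scene',[(217,268),(316,179),(428,206),(358,308)]),('side',[(357,185),(365,294),(241,293),(248,187)])):
    for q in pts: print(n,q,onz(n,q,110).round(1))
for n,pts in (('scene',[(262,261),(328,263),(341,213),(284,209)]),('side',[(286,205),(333,197),(352,240),(302,250)])):
    for q in pts: print(n,q,onz(n,q,115).round(1))
E
```

```text
scene (217, 268) [ 419.7 -275.4  110. ]
scene (316, 179) [367.  217.4 110. ]
scene (428, 206) [714.6 245.4 110. ]
scene (358, 308) [ 744.9 -225.4  110. ]
side (357, 185) [ 382.6 -275.5  110. ]
side (365, 294) [346.6 246.6 110. ]
side (241, 293) [696.9 275.8 110. ]
side (248, 187) [ 759.1 -228.2  110. ]
scene (262, 261) [ 491.7 -206.9  115. ]
scene (328, 263) [ 620.5 -134.2  115. ]
scene (341, 213) [535.4  74.  115. ]
scene (284, 209) [397.1  10.  115. ]
side (286, 205) [ 615.3 -133.1  115. ]
side (333, 197) [ 461.9 -191.8  115. ]
side (352, 240) [390.8  23.4 115. ]
side (302, 250) [541.2  84.1 115. ]
```

View pics/sz.png

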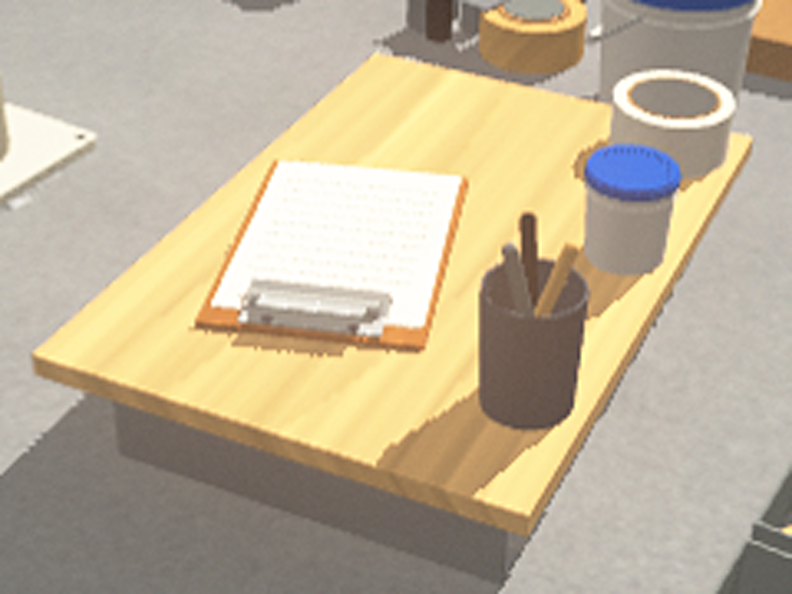

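View pics/dz.png

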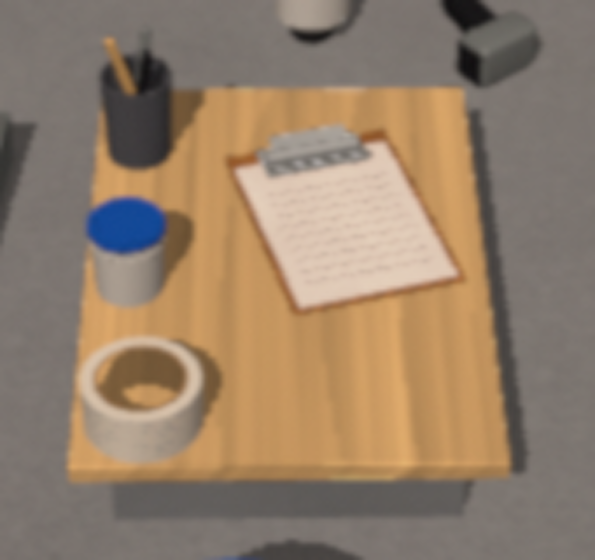

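Run:
```python
from h import *
def f(n,s,o,pts,z):
    return np.array([onz(n,((p[0]+.5)/s-.5+o[0],(p[1]+.5)/s-.5+o[1]),z)[:2] for p in pts])
S=lambda p,z:f('scene',3.3,(200,160),p,z); D=lambda p,z:f('side',3.5,(220,160),p,z)
ds=S([(33,357),(378,53),(752,136),(527,517)],110); dd=D([(465,88),(509,466),(70,468),(107,88)],110)
bs=S([(196,326),(421,349),(467,177),(277,161)],115); bd=D([(383,131),(227,158),(299,312),(463,280)],115)
for nm,q,L in (('deck',ds,0),('deck',dd,0),('board',bs,0),('board',bd,0)):
    print(nm,q.round(0).tolist(),'sides',[round(np.linalg.norm(q[i]-q[(i+1)%4])) for i in range(4)],'ctr',q.mean(0).round(1))
    v=(q[0]+q[1]-q[2]-q[3]); print('dir deg',np.degrees(np.arctan2(v[1],v[0])).round(1))
# objects (base centre from lid top etc)
print('pot top',S([(533,275)],200),D([(136,70)],200),'tub',S([(632,168)],185),D([(127,225)],185),'tape',S([(674,97)],158),D([(142,380)],158))
```

```text
deck [[406.0, -284.0], [350.0, 234.0], [703.0, 273.0], [758.0, -245.0]] sides [520, 355, 521, 355] ctr [554.3  -5.6]
dir deg -173.7
deck [[398.0, -275.0], [347.0, 242.0], [700.0, 278.0], [754.0, -242.0]] sides [520, 356, 522, 357] ctr [549.7   0.6]
dir deg -174.4
board [[480.0, -203.0], [624.0, -143.0], [537.0, 73.0], [394.0, 12.0]] sides [156, 233, 155, 231] ctr [508.7 -65.2]
dir deg -68.1
board [[475.0, -190.0], [620.0, -134.0], [532.0, 78.0], [391.0, 22.0]] sides [156, 229, 152, 228] ctr [504.7 -56.1]
dir deg -67.9
pot top [[ 700.42750879 -137.65701182]] [[ 706.31925576 -150.43278426]] tub [[687.35256667  43.32125633]] [[683.72998484  57.17724794]] tape [[650.51905532 213.61841002]] [[647.90802826 219.47804715]]
```

Deck sides measure 520 x 356 and the board 156 x 230, which matches the given sizes. The board is about 16° askew, with its centre at roughly (-51, -54) in the deck frame. I'll push its plain end with two spread fingertips aligned to the deck so it squares up as it slides. First I raise the tool and travel over.

Request:
carry_out(
  rows=[
    [[0, 0, -0.04], [0, 0, 0], 0.32],
    [[0, 0, -0.04], [0, 0, 0], 0.32],
    [[0.03, -0.018, 0], [0, 0, 0], 0.32],
    [[0.03, -0.018, 0], [0, 0, 0], 0.32],
    [[0.03, -0.018, 0], [0, 0, 0], 0.32],
    [[0.03, -0.018, 0], [0, 0, 0], 0.32],
    [[0.03, -0.018, 0], [0, 0, 0], 0.32],
    [[0.03, -0.018, 0], [0, 0, 0], 0.32],
    [[0.03, -0.018, 0], [0, 0, 0], 0.32],
    [[0.03, -0.018, 0], [0, 0, 0], 0.32],
    [[0.03, -0.018, 0], [0, 0, 0], 0.32],
    [[0.03, -0.018, 0], [0, 0, 0], 0.32],
  ],
)

```text
t: 1.15
ee_pos: [391.8, -366.2, 302.6]
orientation: [-3.122, -0.349, 0.0]
ft_force: [0.4, -0.4, -0.4]
width: 59.8
```

Request:
carry_out(
  rows=[
    [[0.0158, -0.0363, 0], [0, 0, 0], 0.32],
    [[0.0158, -0.0363, 0], [0, 0, 0], 0.32],
    [[0.0158, -0.0363, 0], [0, 0, 0], 0.32],
    [[0.0158, -0.0363, 0], [0, 0, 0], 0.32],
    [[0.0158, -0.0363, 0], [0, 0, 0], 0.32],
    [[0.0158, -0.0363, 0], [0, 0, 0], 0.32],
    [[0.0158, -0.0363, 0], [0, 0, 0], 0.32],
    [[0.0158, -0.0363, 0], [0, 0, 0], 0.32],
    [[0.0158, -0.0363, 0], [0, 0, 0], 0.32],
    [[0.0158, -0.0363, 0], [0, 0, 0], 0.32],
    [[0.0158, -0.0363, 0], [0, 0, 0], 0.32],
    [[0.0158, -0.0363, 0], [0, 0, 0], 0.32],
  ],
)

```text
t: 2.15
ee_pos: [479.4, 101.1, 302.7]
orientation: [3.122, 0.349, 0.0]
ft_force: [1.4, -0.7, 0.3]
width: 59.5
```

Request:
carry_out(
  rows=[
    [[0, 0, 0], [0, 0, -0.1212], 0.32],
    [[0, 0, 0], [0, 0, -0.1212], 0.32],
    [[0, 0, 0], [0, 0, -0.1212], 0.32],
    [[0, 0, 0], [0, 0, -0.1212], 0.32],
    [[0, 0, 0], [0, 0, -0.1212], 0.32],
    [[0, 0, 0], [0, 0, -0.1212], 0.32],
    [[0, 0, 0], [0, 0, -0.1212], 0.32],
    [[0, 0, 0], [0, 0, -0.1212], 0.32],
    [[0, 0, 0], [0, 0, -0.1212], 0.32],
    [[0, 0, 0], [0, 0, -0.1212], 0.32],
    [[0, 0, 0], [0, 0, -0.1212], 0.32],
    [[0, 0, 0], [0, 0, -0.1212], 0.32],
  ],
)

```text
t: 3.15
ee_pos: [479.4, 99.0, 302.5]
orientation: [-2.093, -2.342, 0.001]
ft_force: [-0.1, -0.7, -0.7]
width: 59.8
```

Run:
```python
from h import *
o=readout.get_obs(); im=imaging.get_image('wrist'); cv2.imwrite('pics/w1.png',im[:,:,::-1])
print(o['ee_pos'],R.from_rotvec(o['orientation']).as_matrix().round(3),o['qpos'].round(2))
```

```text
[479.36775322  99.00020219 302.46479183] [[-0.112  0.994 -0.   ]
 [ 0.994  0.112 -0.   ]
 [-0.    -0.    -1.   ]] [0.18 0.13 1.84 0.   1.17 0.07]
```

View pics/w1.png

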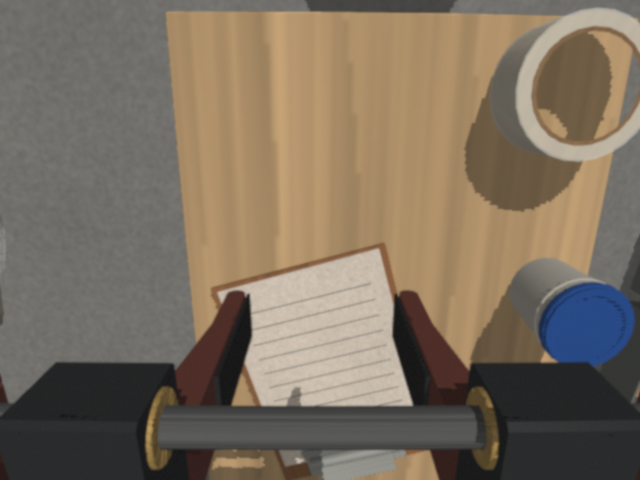

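The wrist view looks down on the shelf. The board's plain end corners are at (211,288) and (384,244), the deck's near-left corner is at (168,12), and the tub is at right, clear of the fingers' lane.

Run:
```python
from h import *
o=readout.get_obs()
for q,z in (((211,288),115),((384,244),115),((168,12),110),((553,16),110),((192,290),110),((586,323),185)):
    w=onz('wrist',q,z,o); Q=R.from_rotvec(o['orientation']).as_matrix(); print(q,w.round(1),'tool',(Q.T@(w-o['ee_pos'])).round(1))
```

```text
(211, 288) [391.2  17.1 115. ] tool [-70.8 -97.2 187.5]
(384, 244) [537.2  76.3 115. ] tool [-29.4  54.9 187.4]
(168, 12) [348.  236.1 110. ] tool [ 151.8 -113.9  192.5]
(553, 16) [635.8 268.8 110. ] tool [149.9 175.7 192.3]
(192, 290) [372.9  10.6 110. ] tool [ -75.  -116.1  192.5]
(586, 323) [682.7  55.1 185. ] tool [-67.9 196.8 117.3]
```

Request:
carry_out(
  rows=[
    [[0, 0, 0.035], [0, 0, 0], 0.32],
    [[0, 0, 0.035], [0, 0, 0], 0.32],
    [[0, 0, 0.035], [0, 0, 0], 0.32],
    [[0, 0, 0.035], [0, 0, 0], 0.32],
    [[0, 0, 0.03], [0, 0, 0], 0.32],
    [[0, 0, 0.015], [0, 0, 0], 0.32],
    [[0, 0, 0], [0, 0, 0], 0.32],
    [[0, 0, 0], [0, 0, 0], 0.32],
  ],
)

```text
t: 3.87
ee_pos: [479.1, 99.0, 117.2]
orientation: [-2.101, -2.334, 0.003]
ft_force: [-0.3, -0.1, 0.1]
width: 60.2
```

Request:
carry_out(
  rows=[
    [[0, 0, 0.002], [0, 0, 0], 0.32],
    [[0, 0, 0], [0, 0, 0], 0.32],
    [[0, 0, 0], [0, 0, 0], 0.32],
  ],
)

```text
t: 4.12
ee_pos: [480.5, 99.2, 116.9]
orientation: [2.1, 2.335, 0.003]
ft_force: [-0.9, -0.5, -0.5]
width: 59.9
```

Request:
carry_out(
  rows=[
    [[0, 0, 0.002], [0, 0, 0], 0.32],
    [[0, 0, 0], [0, 0, 0], 0.32],
    [[0, 0, 0], [0, 0, 0], 0.32],
  ],
)

```text
t: 4.37
ee_pos: [479.7, 99.1, 114.0]
orientation: [2.1, 2.336, 0.001]
ft_force: [-0.2, -0.3, 0.3]
width: 60.0
```

Request:
carry_out(
  rows=[
    [[0, 0, 0.001], [0, 0, 0], 0.32],
    [[0, 0, 0], [0, 0, 0], 0.32],
    [[0, 0, 0], [0, 0, 0], 0.32],
  ],
)

```text
t: 4.62
ee_pos: [479.5, 99.0, 112.6]
orientation: [-2.1, -2.336, 0.0]
ft_force: [0.2, -0.2, -0.4]
width: 59.8
```

Request:
carry_out(
  rows=[
    [[0, 0, 0.001], [0, 0, 0], 0.32],
    [[0, 0, 0], [0, 0, 0], 0.32],
    [[0, 0, 0], [0, 0, 0], 0.32],
  ],
)

```text
t: 4.87
ee_pos: [479.5, 99.0, 111.6]
orientation: [-2.1, -2.336, 0.0]
ft_force: [-0.1, 0.1, 0.2]
width: 59.6
```

The fingertips are about 1.7 mm above the deck and touching nothing. I'll start pushing.

Request:
carry_out(
  rows=[
    [[-0.005, 0, 0], [0, 0, 0], 0.32],
    [[-0.007, 0, 0], [0, 0, 0], 0.32],
    [[-0.007, 0, 0], [0, 0, 0], 0.32],
    [[-0.006, 0, 0], [0, 0, 0], 0.32],
    [[-0.006, 0, 0], [0, 0, 0], 0.32],
    [[-0.006, 0, 0], [0, 0, 0], 0.32],
    [[-0.006, 0, 0], [0, 0, 0], 0.32],
    [[-0.006, 0, 0], [0, 0, 0], 0.32],
    [[-0.006, 0, 0], [0, 0, 0], 0.32],
    [[-0.006, 0, 0], [0, 0, 0], 0.32],
    [[-0.006, 0, 0], [0, 0, 0], 0.32],
    [[-0.003, 0, 0], [0, 0, 0], 0.32],
  ],
)

```text
t: 5.87
ee_pos: [487.1, 28.7, 111.7]
orientation: [2.101, 2.336, 0.0]
ft_force: [0.4, 1.2, -0.2]
width: 59.7
```

Run:
```python
from h import *
o=readout.get_obs(); im=imaging.get_image('wrist'); cv2.imwrite('pics/w2.png',im[:,:,::-1])
im=imaging.get_image('scene'); cv2.imwrite('pics/s2.png',cv2.resize(im[160:340,200:440,::-1],None,fx=3.3,fy=3.3,interpolation=cv2.INTER_CUBIC))
print(o['ee_pos'],o['ft_force'])
```

```text
[487.13582503  28.67486977 111.68848858] [ 0.41570758  1.23716349 -0.18283199]
```

View pics/w2.png

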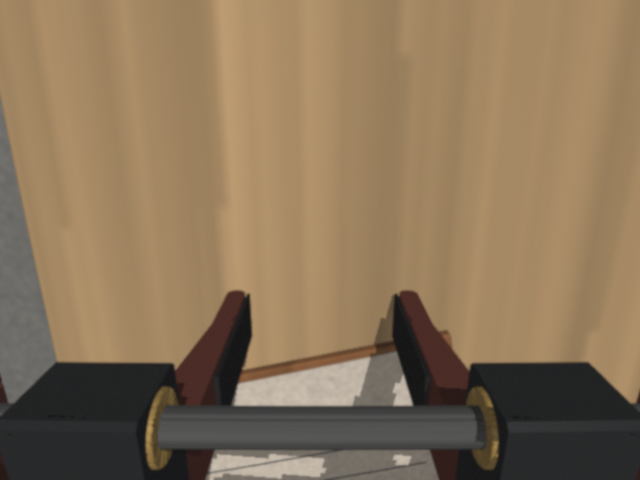

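View pics/s2.png

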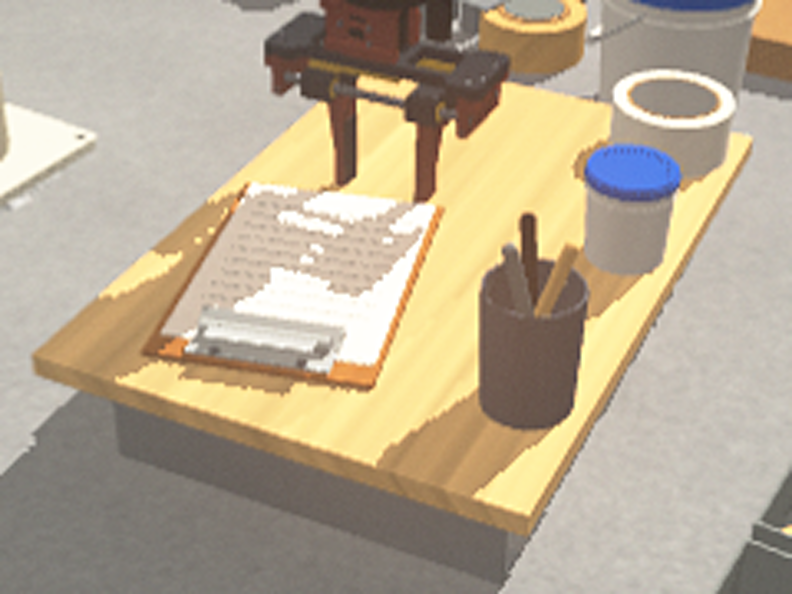

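The board is being rotated square by the far finger. In the wrist view the edge runs from (240,380) to (450,335). I'll continue another 60 mm.

Request:
carry_out(
  rows=[
    [[-0.004, 0, 0], [0, 0, 0], 0.32],
    [[-0.006, 0, 0], [0, 0, 0], 0.32],
    [[-0.006, 0, 0], [0, 0, 0], 0.32],
    [[-0.006, 0, 0], [0, 0, 0], 0.32],
    [[-0.006, 0, 0], [0, 0, 0], 0.32],
    [[-0.006, 0, 0], [0, 0, 0], 0.32],
    [[-0.006, 0, 0], [0, 0, 0], 0.32],
    [[-0.006, 0, 0], [0, 0, 0], 0.32],
    [[-0.006, 0, 0], [0, 0, 0], 0.32],
    [[-0.005, 0, 0], [0, 0, 0], 0.32],
    [[-0.003, 0, 0], [0, 0, 0], 0.32],
    [[0, 0, 0], [0, 0, 0], 0.32],
  ],
)

```text
t: 6.97
ee_pos: [493.4, -30.9, 111.7]
orientation: [2.101, 2.336, -0.0]
ft_force: [-1.1, 0.6, 0.5]
width: 59.9
```

Run:
```python
from h import *
o=readout.get_obs(); im=imaging.get_image('wrist'); cv2.imwrite('pics/w3.png',im[:,:,::-1])
im=imaging.get_image('scene'); cv2.imwrite('pics/s3.png',cv2.resize(im[160:340,200:440,::-1],None,fx=3.3,fy=3.3,interpolation=cv2.INTER_CUBIC))
print(o['ee_pos'],o['ft_force'])
```

```text
[493.44695166 -30.93069206 111.66496487] [-1.14985561  0.6109139   0.45714247]
```

View pics/w3.png

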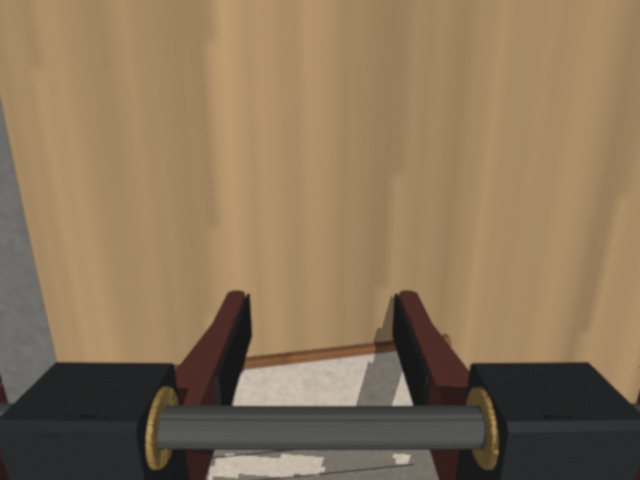

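View pics/s3.png

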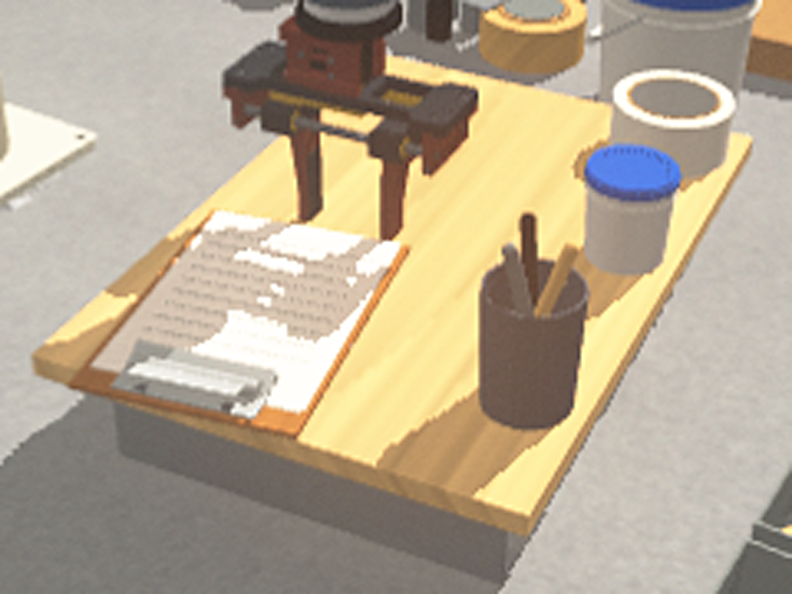

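Run:
```python
from h import *
o=readout.get_obs()
Q=R.from_rotvec(o['orientation']).as_matrix()
T=[]
for q,z in (((247,359),115),((393,343),115),((450,334),115),((0,95),110),((54,345),110)):
    w=onz('wrist',q,z,o); t=(Q.T@(w-o['ee_pos'])); print(q,w.round(1),'tool',t.round(1)); T.append(t)
d=T[1]-T[0]; print(np.degrees(np.arctan2(d[0],d[1])))
```

```text
(247, 359) [464.9 -52.2 115. ] tool [-18.6 -30.5  -3.3]
(393, 343) [525.8 -37.8 115. ] tool [-10.8  31.5  -3.3]
(450, 334) [549.  -31.1 115. ] tool [-6.5 55.3 -3.3]
(0, 95) [367.4  45.9 110. ] tool [  89.3 -117.1    1.7]
(54, 345) [378.8 -58.2 110. ] tool [ -15.5 -116.8    1.7]
7.222811409242416
```

The board is now 7.2° askew with the contact confirmed at the finger's front face, and the clip overhangs about 8 mm. I'll widen the fingers a little for more turning leverage and push on.

Request:
carry_out(
  rows=[
    [[0.003, 0, 0], [0, 0, 0], 0.2],
    [[0, 0, 0], [0, 0, 0], 0.2],
    [[0, 0, 0], [0, 0, 0], 0.2],
    [[-0.003, 0, 0], [0, 0, 0], 0.2],
    [[-0.004, 0, 0], [0, 0, 0], 0.2],
    [[-0.006, 0, 0], [0, 0, 0], 0.2],
    [[-0.006, 0, 0], [0, 0, 0], 0.2],
    [[-0.006, 0, 0], [0, 0, 0], 0.2],
    [[-0.006, 0, 0], [0, 0, 0], 0.2],
    [[-0.006, 0, 0], [0, 0, 0], 0.2],
    [[-0.005, 0, 0], [0, 0, 0], 0.2],
    [[0, 0, 0], [0, 0, 0], 0.2],
  ],
)

```text
t: 8.07
ee_pos: [497.7, -70.1, 111.7]
orientation: [2.101, 2.335, -0.0]
ft_force: [-0.2, -0.0, 0.1]
width: 70.1
```

Run:
```python
from h import *
o=readout.get_obs(); im=imaging.get_image('wrist'); cv2.imwrite('pics/w4.png',im[:,:,::-1])
im=imaging.get_image('scene'); cv2.imwrite('pics/s4.png',cv2.resize(im[160:340,200:440,::-1],None,fx=3.3,fy=3.3,interpolation=cv2.INTER_CUBIC))
print(o['ee_pos'],o['ft_force'],o['width'])
```

```text
[497.70962038 -70.11428297 111.70436609] [-0.24858032 -0.0217684   0.07405568] 70.11704495563433
```

View pics/w4.png

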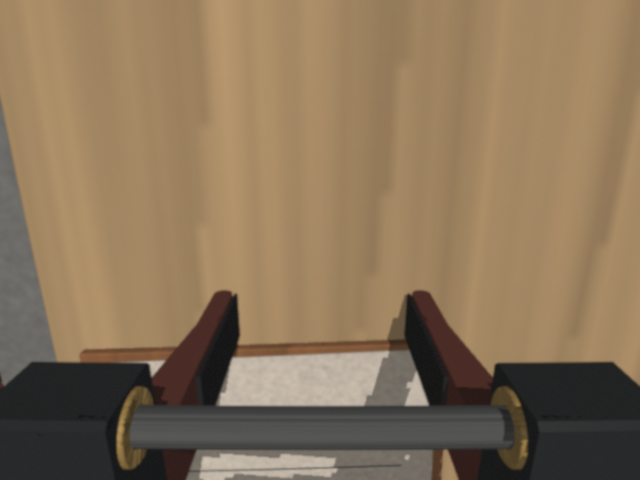

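View pics/s4.png

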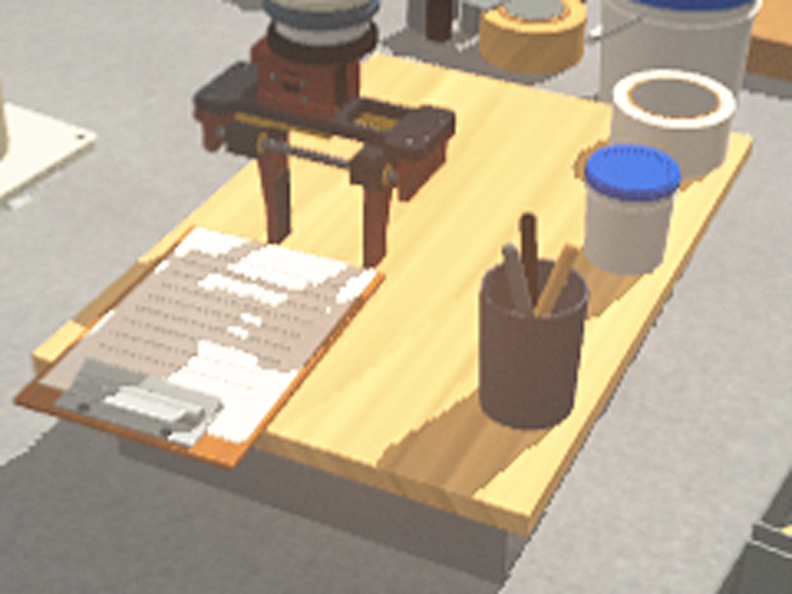

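The edge is nearly parallel now, running from (85,350) to (405,343). The clip overhangs about 44 mm, so about 17 mm more.

Request:
carry_out(
  rows=[
    [[-0.003, 0, 0], [0, 0, 0], 0.2],
    [[-0.005, 0, 0], [0, 0, 0], 0.2],
    [[-0.005, 0, 0], [0, 0, 0], 0.2],
    [[-0.003, 0, 0], [0, 0, 0], 0.2],
    [[-0.001, 0, 0], [0, 0, 0], 0.2],
    [[0, 0, 0], [0, 0, 0], 0.2],
    [[0.005, 0, 0], [0, 0, 0], 0.2],
    [[0.02, 0, 0], [0, 0, 0], 0.2],
    [[0.02, 0, 0], [0, 0, 0], 0.2],
    [[0, 0, -0.03], [0, 0, 0], 0.2],
    [[0, 0, -0.04], [0, 0, 0], 0.2],
    [[0, 0, -0.04], [0, 0, 0], 0.2],
  ],
)

```text
t: 9.17
ee_pos: [493.3, -40.3, 222.1]
orientation: [-2.097, -2.335, 0.003]
ft_force: [1.5, -0.4, 0.2]
width: 70.2
```

Request:
carry_out(
  rows=[
    [[0.03, 0, -0.04], [0, 0, 0], 0.2],
    [[0.03, 0, -0.04], [0, 0, 0], 0.2],
    [[0.03, 0, 0], [0, 0, 0], 0.2],
    [[0, 0, 0], [0, 0, 0], 0.2],
  ],
)

```text
t: 9.5
ee_pos: [486.5, 42.0, 290.8]
orientation: [2.096, 2.337, 0.007]
ft_force: [-0.0, 0.2, -1.0]
width: 70.5
```

Run:
```python
from h import *
o=readout.get_obs(); im=imaging.get_image('wrist'); cv2.imwrite('pics/w5.png',im[:,:,::-1])
im=imaging.get_image('scene'); cv2.imwrite('pics/s5.png',cv2.resize(im[160:340,190:430,::-1],None,fx=3.3,fy=3.3,interpolation=cv2.INTER_CUBIC))
im=imaging.get_image('side'); cv2.imwrite('pics/d5.png',cv2.resize(im[160:320,220:390,::-1],None,fx=3.5,fy=3.5,interpolation=cv2.INTER_CUBIC))
print(o['ee_pos'],o['ft_force'],o['width'])
```

```text
[486.53732065  41.98966907 290.7595665 ] [-0.04224672  0.23979167 -0.97126351] 70.47974523691012
```

View pics/w5.png

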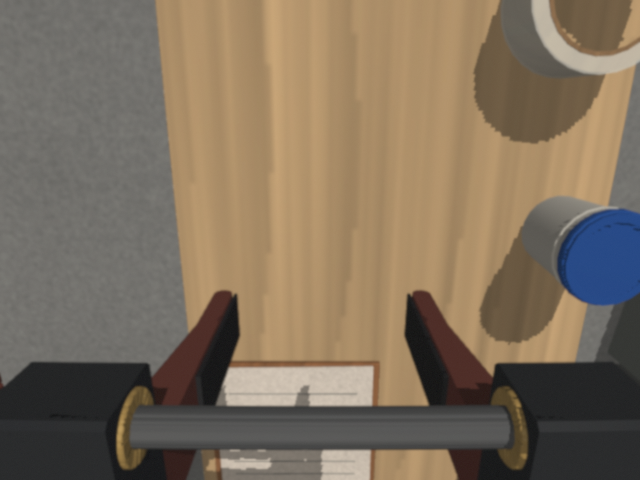

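View pics/s5.png

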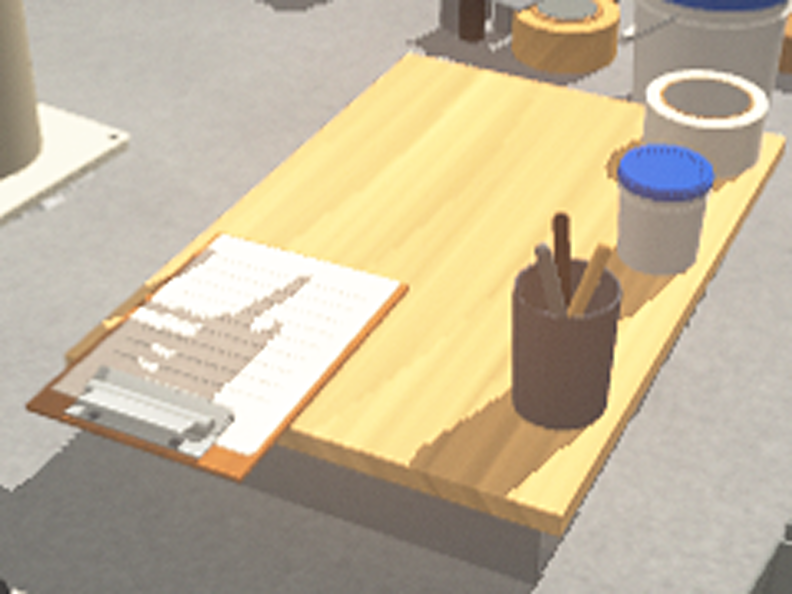

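View pics/d5.png

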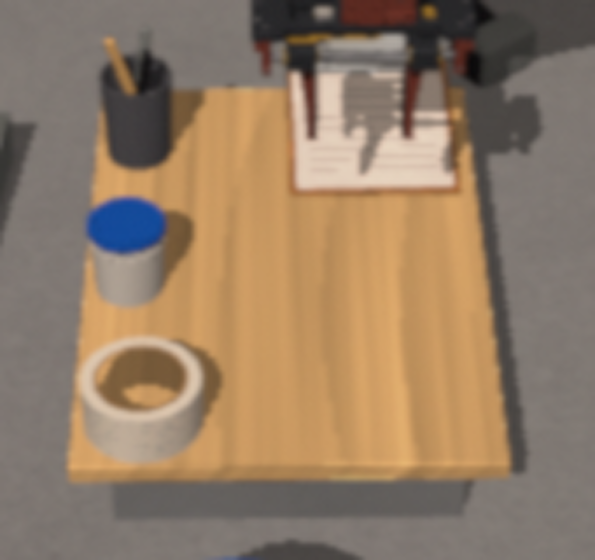

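Clipboard corners are visible in the scene crop at (26,407), (240,478) and (408,286), and in the side crop at the plain end, (293,193)-(459,190). The pot and tub have not moved. I'll put numbers on it.

Run:
```python
from h import *
def f(n,s,o,pts,z): return np.array([onz(n,((p[0]+.5)/s-.5+o[0],(p[1]+.5)/s-.5+o[1]),z)[:2] for p in pts])
def fr(C,th,P):
    e=np.array([np.cos(th),np.sin(th)]); return np.c_[(P-C)@np.array([e[1],-e[0]]),(P-C)@e]
for n,C,th,P in (('scene',[554.3,-5.6],96.2,f('scene',3.3,(190,160),[(26,406),(240,478),(408,286)],115)),
              ('side',[549.7,.6],95.8,f('side',3.5,(220,160),[(293,192),(459,190)],115))):
    q=fr(np.array(C),np.radians(th),P); print(n,q.round(1))
    d=q[-2]-q[-1]; print('len',np.linalg.norm(d).round(1),'ang',np.degrees(np.arctan2(d[1],d[0])).round(1))
p=readout.get_obs(); print(p['t'],p['ft_force'])
o={'ee_pos':np.array([486.5,42,290.8]),'orientation':p['orientation']}
W=np.array([onz('wrist',q,z,p)[:2] for q,z in (((225,363),115),((379,362),115),((160,20),110),((182,250),110))])
q=fr(np.array([552,-2.5]),np.radians(96),W); print(q.round(1))
```

```text
scene [[-164.6 -318.6]
 [  -6.9 -317.5]
 [  -6.8  -90.5]]
len 227.0 ang -90.0
side [[  -5.7  -88.8]
 [-160.8  -90.6]]
len 155.2 ang 0.7
9.65 [ 0.28400343  0.77479796 -0.0862035 ]
[[-148.   -91.1]
 [  -8.3  -89.3]
 [-178.   191.3]
 [-178.2   15.6]]
```

Everything agrees: overhang about 58-60 mm, angle under 1°, and centre x about -85 mm (limit ±105). The arm is clear, so I'm handing in.

```bash
python3 -c "
from workcell import close_job
print(close_job())"
```

```text
the job is handed in; nothing more can be done
None
```

The clipboard now sticks out past the shelf's right-hand end with its whole clip clear, and I have handed the job in (no verdict was reported). I pushed its plain end with two spread fingertips, which straightened it from about 16° askew as it slid. Then I drew the fingers straight back and up, clear of everything.

| Check | Last measurement | Required |
|---|---|---|
| Overhang of the clip end | 58–60 mm | 43–80 mm |
| Angle from straight out | under 1° | about 7° (0.12 rad) |
| Board centre from the deck's midline | about 85 mm, toward the robot | within 105 mm |
| Force | about 2 N or less in the readings, some of it noise | 35 N limit on the clipboard |
| Time | under 10 s | 43 s |

- **Views:** the scene, side and wrist cameras agreed to within a few mm on where the plain end lies. Only the scene camera saw the clip end directly.
- **Not measured:** I judged only by eye that the board lies flat.
- **Other things on the shelf:** the pen pot, tub and tape roll showed no visible shift in the scene and side pictures.
- **Bench items:** I did not check these separately at the end. The arm passed well above the right-hand side and did not go near the left.
- **Disagreement:** absolute positions from the scene and side cameras differed by up to about 14 mm at the start, so I used positions relative to the deck within each view.

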